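Build up a gouge-honing arbor in the vice

ROBOT

A 6-joint arm with a two-finger parallel gripper is mounted at the origin on the work surface. World frame = base frame: x ahead of the robot, y to its left, z up, the work surface at z = 0. Lengths are in mm, angles in rad, forces in N, time in s.
With the tool pointing down it reaches from about 425 to 1125 mm from the base axis. Payload 14.9 kg.
Tool frame: the origin (TCP) lies on the centre line of the jaws, within the pads' length; the fingertips stand 11 mm ahead of it and the grasp point (between the pads) lies 8 mm behind it; z points along the fingers, x is the direction in which the jaws open and shut, and the axes are right-handed (so a half turn about z gives the same grasp; the last joint's range is limited). The gripper opens to 91 mm and grips with 3 to 60 N. Pads are 32 mm wide; open, the fingers measure 118 mm over their backs; the gripper's body (76 mm by 178 mm) begins 60 mm behind the grasp point.
Start: joints at [1.166, 0.379, 1.734, -0, 1.028, -0.033], TCP at [254.313, 652.183, 224.932] pointing down, gripper open.
Joint ranges: [-2.77, 2.77], [-0.74, 2.19], [0, 2.66], [-1.06, 4.2], [0.31, 2.87], [-3.08, 3.08]. Speed limits (rad/s): [1.89, 1.89, 2.39, 3.14, 3.14, 3.14].

INTERFACE

Orientations are given as a unit quaternion [x, y, z, w].
In Python, from rig import state, snapshot, close_job gives the robot as it stands. The module is installed in compiled form; this text tells all that it offers.
- The arm moves only by the tool apply_moves, never from a script. Its argument "motion" is a list of rows, each a list of 6 numbers: the shift along the world's x, y, z in m, then the turn, a rotation vector about the world's x, y, z in degrees. In form: [[dx, dy, dz, rx, ry, rz], ...]. A call has exactly 10 rows; each row is the pose to reach, as a shift and turn from the pose commanded when the call began; what a row does not reach only later rows make up. A row lasts 1/10 s, in which the tool goes at most 50 mm and 8.59 degrees, less where a joint would pass 70% of its speed; a pose out of reach is approached as far as the arm can. A call with a gripper value outside its range is refused whole. "claw" is the closure, from -1 (fully open) to 1 (shut), set as the call begins (left out, the last holds). The fingers move at their own pace and stop on an object; "newtons" is the grip in N (left out, the last holds). Time passes only in rows, so rows that repeat a pose let the fingers close, or fill a call up. It gives the time, the measured TCP pose, the force and the opening at its end, in the units of the state.
- state(): the state, without advancing time (a new reading comes with each control period).
- snapshot(name): name is "scene" or "top" or "wrist"; returns a dict with "color" (400x640x3 uint8, red, green, blue), "fovy" (degrees; the focal length in pixels is half the picture's height over the tangent of half this angle, whatever the lens; pixels are square), "cx", "cy" (the principal point, pixels), "dist_coeffs" ([k1, k2, p1, p2, k3] as OpenCV has them; the pictures are not rectified), "T" (4x4, takes a point from camera to world coordinates); the wrist camera has in their place "mount" (4x4, takes a point from camera to tool coordinates, whose origin is the TCP and whose axes are the tool frame's). Camera axes: x right, y up, looking along -z (the intrinsics and any distortion apply to the point x, -y, -z); pixel columns grow to the right and rows downward; lengths in mm; the calibration is good to about 2 mm. A picture is of the moment at which its call begins: read the wrist's pose just before it. There is no depth.
- close_job(): hands the job in, once; it reports no verdict.
The state is a dict: "time": time; "q": joint angles; "qd": joint speeds; "effort": joint torques, N m; "ee_pos": TCP position; "tool_rot": TCP orientation; "contact_force": force on the tool from outside, world axes, zero at the start; "ft_torque": the same for the moment, N m; "finger_gap": opening from 0.0 (shut) to 1.0 (fully open).
Only numpy, scipy, OpenCV 4.12 (cv2) and the standard library are available. Lean on these libraries where they do the work, as an engineer would, in place of code of your own. Each camera call takes 0.05 s, during which the arm holds its last target.

TASK

Build up the honing arbor that stands in the vice: slide the broad wheel down onto its flange first, then the steel spacer ring, then the narrow wheel, each one lowered until it sits fully home and never let drop down the shaft. Leave the nut off, I will tighten it myself, and leave the nut and the other tools where they lie.

Things in the scene. Friction and masses are not known exactly. Their poses are not given: they have to be found in the camera images.
- vice: Grey bench vice bolted to the bench, the arbor clamped upright in its jaws. Origin: on the bench under the arbor's axis; x along its screw to the tommy bar, z up. Spans x -105 to +146 mm. Jaws 100 mm wide (y), x -55 to +55 mm, tops 115 mm above the bench; base plate 150 mm square, 22 mm high with its bolts; tommy bar at x 127 mm, y -94 to +64 mm, 67 mm high. Cannot move.
- arbor_seat (a point): Centre of the upper face of the arbor's steel flange (34 mm diameter, 7 mm thick; face 137 mm above the bench, 22 mm above the jaws), where the first ring sits; z up the shaft. Above it a plain steel shaft, 12 mm diameter, rises 42 mm, then a slimmer threaded end, 9.6 mm diameter, 14 mm long, the last 4 mm tapering to 5 mm.
- arbor_tip (a point): Top of the arbor's threaded end, 56 mm above the seat, on the axis.
- broad_wheel_centre (a point): Centre, half-way up, of the broad honing wheel: beech with a brown leather rim, 60 mm diameter, 20 mm thick, straight bore of 14.5 mm, about 50 g. Lies flat on the bench, z up. Both faces are alike.
- spacer_centre (a point): Centre, half-way up, of the bare steel spacer ring: 28 mm diameter, 10 mm thick, bore 14.5 mm, about 30 g. Lies flat on the bench, z up. Both faces are alike.
- narrow_wheel_centre (a point): Centre, half-way up, of the narrow honing wheel: beech with a brown leather rim, 46 mm diameter, 12 mm thick, bore 14.5 mm, about 20 g. Lies flat on the bench, z up. Both faces are alike.
- broad_wheel: The broad wheel itself; origin at the centre of its underside.
- spacer: The spacer ring itself; origin at the centre of its underside.
- narrow_wheel: The narrow wheel itself; origin at the centre of its underside.
- mallet: Bystander: wooden joiner's mallet lying on its side; head 85 x 125 mm, 60 mm high, handle reaching 240 mm from the origin along +x; origin under the middle of the head.
- gouge: Bystander: carving gouge lying on the bench along its x, 275 mm long, 28 mm high; origin on the bench 130 mm from the end of its wooden handle.
- spanner: Bystander: steel spanner lying along its x, 190 mm long, 8 mm high; origin at its middle on the bench.
- nut: Bystander: the arbor's nut, hexagonal, dark steel, 19 mm over its corners, 10 mm high; origin at the centre of its underside.
Mind the look-alikes: they are no part of the job. What is shaped like the broad_wheel but green is not meant. Leave any pink look-alike of the narrow_wheel alone.

How it is judged (in metres and radians):
On the way, in this order (a step that is already met when the one before it is completed fails the run):
1. the broad wheel sits on the arbor's flange (horizontal distance between broad_wheel_centre and arbor_seat below 0.003 m and z of broad_wheel_centre in the frame of arbor_seat between 0.0075 and 0.0125 m and angle between broad_wheel_centre's own z axis and vertical below 0.08 rad), for 0.2 s.
2. the spacer sits on the broad wheel (all of step 1 and horizontal distance between spacer_centre and arbor_seat below 0.003 m and z of spacer_centre in the frame of arbor_seat between 0.0225 and 0.0275 m and angle between spacer_centre's own z axis and vertical below 0.08 rad), for 0.2 s.
3. the narrow wheel sits on the spacer (all of step 2 and horizontal distance between narrow_wheel_centre and arbor_seat below 0.003 m and z of narrow_wheel_centre in the frame of arbor_seat between 0.0335 and 0.0385 m and angle between narrow_wheel_centre's own z axis and vertical below 0.08 rad), for 0.2 s.
At the end, for the whole second after the job is handed in: All three rings are on the arbor, at rest: the broad wheel on the flange (its centre 10 mm above the seat), the spacer on it (25 mm), the narrow wheel on top (36 mm), each height within 2.5 mm, each centre within 3 mm of the arbor's axis and each level within 0.08 rad (all of step 3 and linear speed of each of broad_wheel, spacer, narrow_wheel below 0.02 m/s); the robot touches nothing.
It fails at once if a ring is let drop down the shaft (faster than 0.5 m/s on it) ((horizontal distance between broad_wheel_centre and arbor_seat below 0.006 m and z of broad_wheel_centre in the frame of arbor_seat below 0.058 m and linear speed of broad_wheel above 0.5 m/s) or (horizontal distance between spacer_centre and arbor_seat below 0.006 m and z of spacer_centre in the frame of arbor_seat below 0.058 m and linear speed of spacer above 0.5 m/s) or (horizontal distance between narrow_wheel_centre and arbor_seat below 0.006 m and z of narrow_wheel_centre in the frame of arbor_seat below 0.058 m and linear speed of narrow_wheel above 0.5 m/s)).
It fails at once if the mallet, gouge, spanner or nut is disturbed (moved more than 30 mm) (distance of any of mallet, gouge, spanner, nut from where it was at the start of the episode above 0.03 m).
It also fails if it takes over 72 s, if anything falls off the work surface, if the arm or the gripper's body presses on something with over 40 N, if the wrist force passes 120 N, or if a joint passes its speed limit or range.

## Working session

There is one attempt and no reset: what is moved stays moved. The work goes in short steps, Python scripts to look and compute and a tool call to move; the robot and the scene stay as the last step left them, time stands still between calls to the robot, and variables do not carry over. Pictures are saved under pics/ and viewed, and the job is handed in when it is done.

Besides the shell and the picture viewer there is one more tool, called as name(argument=value, ...) on one line, values as JSON. apply_moves: Moves the arm, as the interface text tells. Its arguments: {"type":"object","properties":{"motion":{"type":"array"},"claw":{"type":"number"},"newtons":{"type":"number"}},"required":["motion"]}

```bash
mkdir -p pics; cat > h.py <<'E'
import numpy as np, cv2
from rig import state, snapshot
from scipy.spatial.transform import Rotation as R
def K(s):
    f=200/np.tan(np.radians(s['fovy'])/2); return np.array([[f,0,s['cx']],[0,f,s['cy']],[0,0,1.]])
def T(s,st=None):
    if 'T' in s: return np.array(s['T'])
    M=np.eye(4); M[:3,:3]=R.from_quat(st['tool_rot']).as_matrix(); M[:3,3]=st['ee_pos']
    return M@np.array(s['mount'])
def ray(s,uv,st=None):
    p=cv2.undistortPoints(np.array(uv,float).reshape(-1,1,2),K(s),np.array(s['dist_coeffs'],float)).reshape(-1,2)
    M=T(s,st); d=np.c_[p[:,0],-p[:,1],-np.ones(len(p))]@M[:3,:3].T
    return M[:3,3],d
def onz(s,uv,z,st=None):
    o,d=ray(s,uv,st); return o+d*((z-o[2])/d[:,2])[:,None]
def proj(s,P,st=None):
    M=np.linalg.inv(T(s,st)); P=np.array(P,float).reshape(-1,3)
    c=P@M[:3,:3].T+M[:3,3]; c=c*[1,-1,-1]
    return cv2.projectPoints(c,np.zeros(3),np.zeros(3),K(s),np.array(s['dist_coeffs'],float))[0].reshape(-1,2)
def save(s,n): cv2.imwrite('pics/'+n,s['color'][:,:,::-1])
E
python3 - <<'E'
from h import *
import pickle
st=state(); print({k:np.round(v,3) for k,v in st.items()})
d={}
for n in('scene','top','wrist'):
    s=snapshot(n); d[n]=s; save(s,n+'0.png'); print(n,s['fovy'],s['cx'],s['cy'],s['dist_coeffs'],np.round(T(s,st),3).tolist())
d['st']=st; pickle.dump(d,open('s0.pkl','wb'))
E
```

```text
{'time': np.float64(0.0), 'q': array([ 1.166,  0.379,  1.735,  0.   ,  1.028, -0.033]), 'qd': array([-0.001, -0.001, -0.   , -0.002,  0.001,  0.   ]), 'effort': array([-4.0000e-03, -7.6369e+01, -4.3437e+01,  6.5000e-02,  4.2000e-02,
       -0.0000e+00]), 'ee_pos': array([254.143, 651.824, 224.315]), 'tool_rot': array([ 0.826,  0.564, -0.   ,  0.   ]), 'contact_force': array([-0.231, -0.365, -0.316]), 'ft_torque': array([ 0.023, -0.01 , -0.02 ]), 'finger_gap': np.float64(1.001)}
scene 56.2216859338283 320.51181280938044 200.75288804823094 [0.00653873 0.         0.         0.         0.        ] [[0.651, -0.569, 0.503, 1110.869], [0.759, 0.503, -0.414, -433.581], [-0.018, 0.651, 0.759, 947.446], [0.0, 0.0, 0.0, 1.0]]
top 52.58246617272347 317.6186864270572 198.39724045156177 [-0.03996005  0.          0.          0.          0.        ] [[-0.022, 0.981, -0.19, 305.343], [-1.0, -0.023, -0.004, -8.755], [-0.009, 0.19, 0.982, 1514.745], [0.0, 0.0, 0.0, 1.0]]
wrist 58.14667607912736 321.47944154780146 194.4276512975416 [-0.06373753  0.          0.          0.          0.        ] [[0.364, -0.898, -0.247, 184.675], [0.931, 0.351, 0.098, 679.865], [-0.001, -0.265, 0.964, 382.897], [0.0, 0.0, 0.0, 1.0]]
```

View pics/scene0.png

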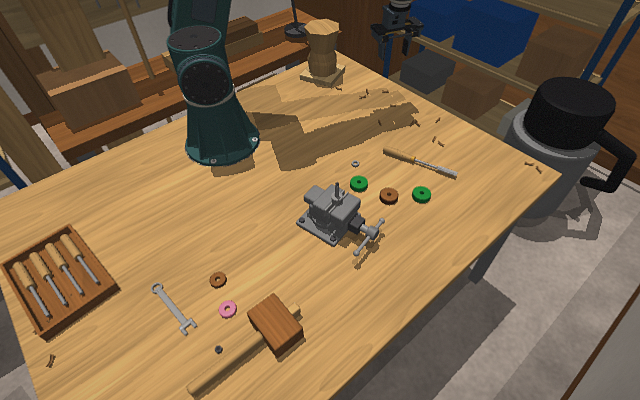

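View pics/top0.png

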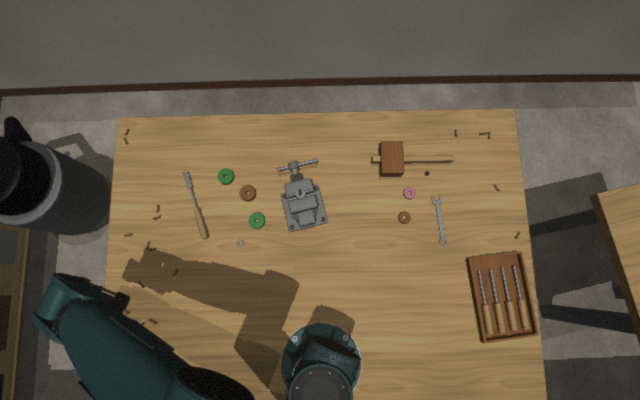

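View pics/wrist0.png

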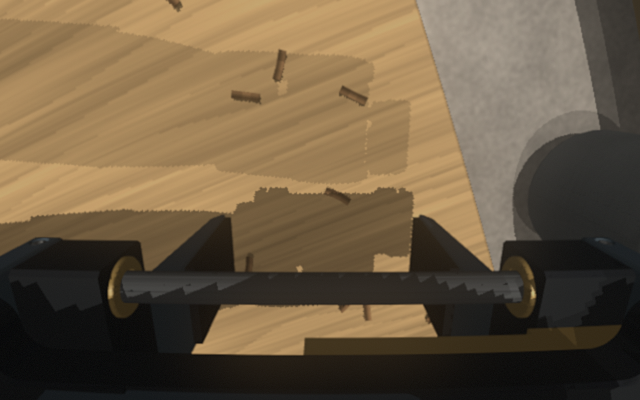

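```bash
python3 - <<'E'
from h import *
import pickle
d=pickle.load(open('s0.pkl','rb'))
t=d['top'];s=d['scene']
for nm,im,px in(('top',t,dict(br=(248,193),g1=(226,176),g2=(257,220),sp=(240,243),nar=(404,217),pink=(409,193),nut=(427,173))),('scene',s,dict(br=(389,196),g1=(422,194),g2=(359,184),sp=(355,163),nar=(218,280),pink=(228,309),nut=(219,349)))):
    for k,v in px.items():
        h={'br':20,'g1':20,'g2':20,'sp':10,'nut':10}.get(k,12)
        print(nm,k,np.round(onz(im,[v],h)[0],1))
a=[cv2.resize(im['color'][y-40:y+40,x-50:x+50],None,fx=4,fy=4,interpolation=cv2.INTER_CUBIC) for im,x,y in((t,243,210),(t,410,195),(s,385,185),(s,225,315))]
a.append(cv2.resize(s['color'][170:255,290:390],(400,320),interpolation=cv2.INTER_CUBIC))
a.append(cv2.resize(t['color'][150:235,260:360],(400,320),interpolation=cv2.INTER_CUBIC))
o=np.vstack([np.hstack(a[i:i+2]) for i in(0,2)]); cv2.imwrite('pics/crop1.png',cv2.resize(o,(750,600))[:,:,::-1])
cv2.imwrite('pics/crop2.png',np.hstack(a[4:])[:,:,::-1])
E
```

```text
top br [622.  260.6  20. ]
top g1 [690.3 345.6  20. ]
top g2 [518.2 225.8  20. ]
top sp [434.8 290.3  10. ]
top nar [ 517.9 -324.2   12. ]
top pink [ 609.2 -348.9   12. ]
top nut [ 686.2 -423.7   10. ]
scene br [629.8 254.   20. ]
scene g1 [695.5 341.5  20. ]
scene g2 [525.9 218.4  20. ]
scene sp [436.  287.3  10. ]
scene nar [ 522.6 -328.9   12. ]
scene pink [ 615.2 -353.1   12. ]
scene nut [ 689.8 -424.8   10. ]
```

View pics/crop1.png

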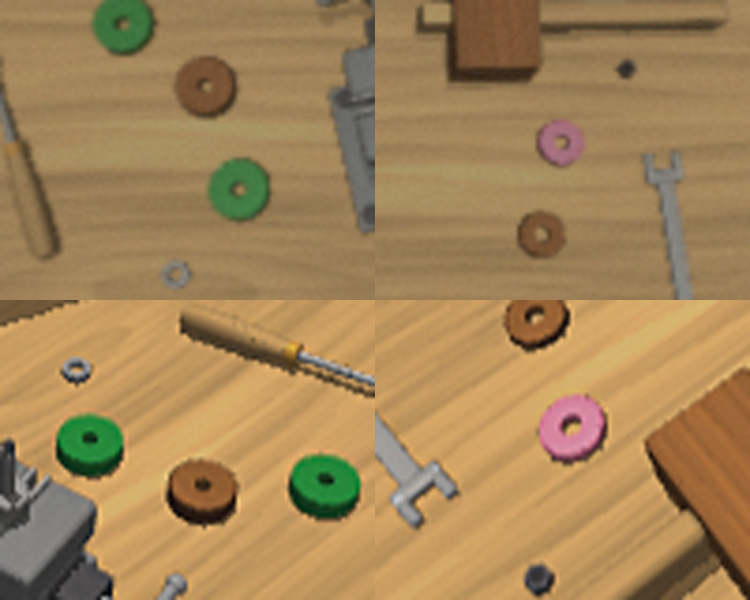

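View pics/crop2.png

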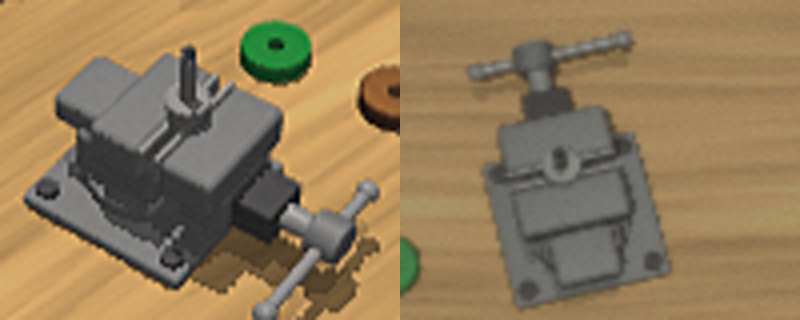

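```bash
python3 - <<'E'
from h import *
import pickle
d=pickle.load(open('s0.pkl','rb'))
w=d['wrist'];st=d['st']
M=np.eye(4); M[:3,:3]=R.from_quat(st['tool_rot']).as_matrix(); M[:3,3]=st['ee_pos']
print(np.round(w['mount'],3).tolist())
for p in([0,0,0],[0,0,11],[0,0,-8],[0,0,60],[0,-40,11],[0,0,100],[0,-40,100],[45,0,11],[-45,0,11]):
    q=M[:3,:3]@np.array(p)+M[:3,3]; print(p,proj(w,q,st).round(1))
# arbor from top & scene: tip pixel, seat
t=d['top'];s=d['scene']
big=cv2.resize(s['color'][170:220,310:370],None,fx=10,fy=10,interpolation=cv2.INTER_CUBIC); cv2.imwrite('pics/c3.png',big[:,:,::-1])
big=cv2.resize(t['color'][160:220,270:340],None,fx=10,fy=10,interpolation=cv2.INTER_CUBIC); cv2.imwrite('pics/c4.png',big[:,:,::-1])
E
```

```text
[[1.0, 0.001, 0.0, 0.724], [0.001, -0.964, -0.265, -74.914], [0.0, 0.265, -0.964, -158.58], [0.0, 0.0, 0.0, 1.0]]
[0, 0, 0] [[320.1 257.1]]
[0, 0, 11] [[320.2 247.8]]
[0, 0, -8] [[320.  264.6]]
[0, 0, 60] [[320.4 216.6]]
[0, -40, 11] [[320.  170.8]]
[0, 0, 100] [[320.6 199.2]]
[0, -40, 100] [[320.5 145.8]]
[45, 0, 11] [[408.  247.5]]
[-45, 0, 11] [[232.4 247.6]]
```

View pics/c3.png

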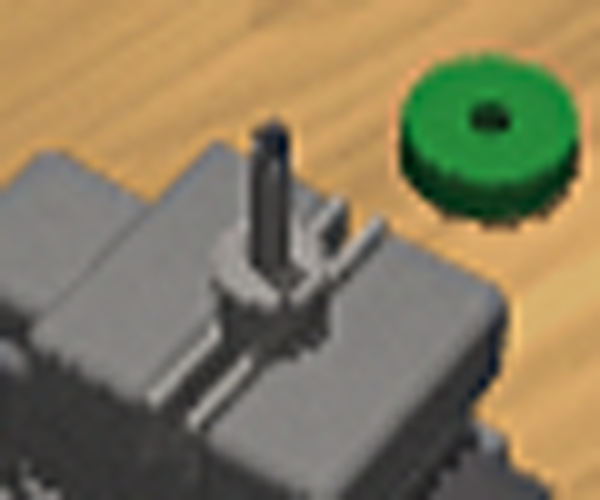

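View pics/c4.png

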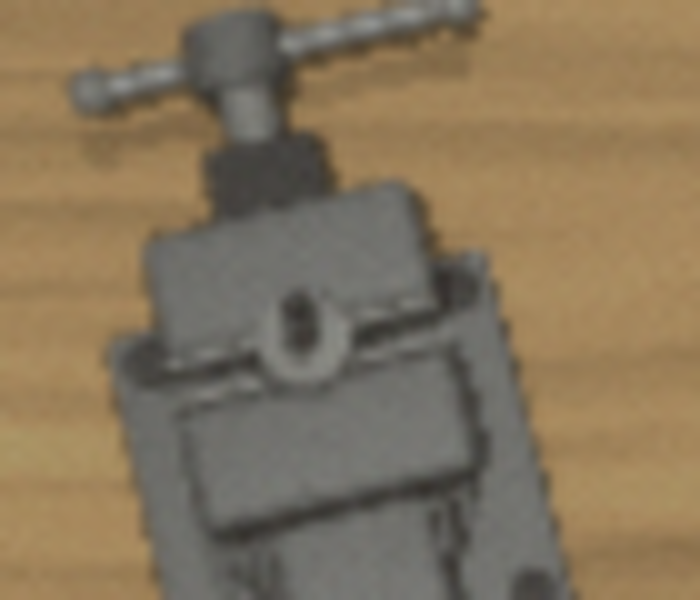

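```bash
python3 - <<'E'
from h import *
import pickle
d=pickle.load(open('s0.pkl','rb'))
t=d['top'];s=d['scene']
print(onz(s,[(337.2,182.5)],193),onz(s,[(337,196.8)],137),onz(t,[(300.4,193.8)],137),onz(t,[(299.7,189.6)],193))
E
```

```text
[[591.01831639  55.70073985 193.        ]] [[593.87202684  53.5480614  137.        ]] [[589.99356912  56.80222838 137.        ]] [[592.80495227  56.27908446 193.        ]]
```

Candidates (top view pixels): broad wheel – brown (248,193), greens (226,176) and (257,220) rejected; spacer – bright ring (240,243), dark nut (427,173) rejected; narrow wheel – brown (404,217), pink (409,193) rejected. The crops confirm that choice: the brown wheel matches the greens in size, and both brown ones are the right colour. The arbor is at about (592, 55.5).

apply_moves(motion=[[0.02,-0.02,0,0,0,0],[0.053,-0.053,0,0,0,0],[0.088,-0.088,-0.005,0,0,0],[0.123,-0.123,-0.01,0,0,0],[0.158,-0.158,-0.015,0,0,0],[0.193,-0.193,-0.02,0,0,0],[0.228,-0.228,-0.03,0,0,0],[0.263,-0.263,-0.035,0,0,0],[0.298,-0.298,-0.04,0,0,0],[0.33,-0.33,-0.05,0,0,0]], claw=-1)

```text
time: 1.15
ee_pos: [586.0, 320.4, 175.2]
tool_rot: [0.826, 0.564, 0.0, 0.0]
contact_force: [1.0, 0.4, -0.4]
finger_gap: 1.002
```

apply_moves(motion=[[0.025,-0.025,-0.01,0,0,0],[0.05,-0.05,-0.025,0,0,0],[0.07,-0.07,-0.04,0,0,0],[0.079,-0.08,-0.045,0,0,0],[0.079,-0.08,-0.045,0,0,0],[0.079,-0.08,-0.045,0,0,0],[0.079,-0.08,-0.045,0,0,0],[0.079,-0.08,-0.045,0,0,0],[0.079,-0.08,-0.045,0,0,0],[0.079,-0.08,-0.045,0,0,0]])

```text
time: 2.15
ee_pos: [663.2, 242.6, 130.2]
tool_rot: [0.825, 0.564, 0.0, 0.0]
contact_force: [-0.4, -0.4, 0.8]
finger_gap: 1.0
```

```bash
python3 - <<'E'
from h import *
import pickle
st=state(); w=snapshot('wrist'); pickle.dump((st,w),open('w1.pkl','wb')); save(w,'w1.png'); print(st['time'],st['ee_pos'],st['tool_rot'],st['contact_force'])
E
```

```text
2.15 [663.15349236 242.5978856  130.23035699] [8.25474781e-01 5.64438979e-01 1.55674073e-04 3.72823769e-05] [-0.39555075 -0.40504479  0.75710156]
```

View pics/w1.png

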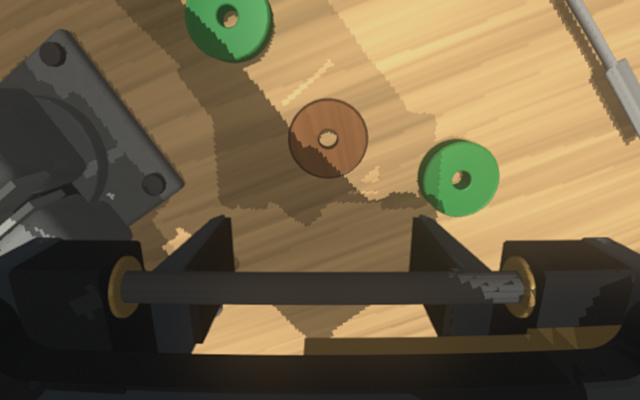

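```bash
cat >> h.py <<'E'
def circ(s,st,uv0,win,z,rpx,dump=None):
    g=s['color'][...,:].astype(np.uint8)
    u,v=uv0; return None
def toolxy(P,st):
    return R.from_quat(st['tool_rot']).inv().apply(np.array(P)-st['ee_pos'])
E
python3 - <<'E'
from h import *
import pickle
st,w=pickle.load(open('w1.pkl','rb'))
c=w['color']; hsv=cv2.cvtColor(c,cv2.COLOR_RGB2HSV)
print(hsv[120,330],hsv[160,310],hsv[150,350],hsv[170,290],hsv[80,340], hsv[138,328],hsv[150,270])
m=((hsv[...,0]<13)&(hsv[...,1]>90)).astype(np.uint8)
m[:90]=0;m[190:]=0;m[:,:280]=0;m[:,380:]=0
m=cv2.morphologyEx(m,cv2.MORPH_OPEN,np.ones((3,3)))
cs,_=cv2.findContours(m,cv2.RETR_CCOMP,cv2.CHAIN_APPROX_NONE)
for k in sorted(cs,key=cv2.contourArea)[::-1][:3]:
    if len(k)<8: continue
    e=cv2.fitEllipse(k); print(e,cv2.contourArea(k)); P=onz(w,[e[0]],20,st)[0]; print(P,toolxy(P,st))
    a=onz(w,k.reshape(-1,2),20,st); (x,y),r=cv2.minEnclosingCircle(a[:,:2].astype(np.float32)); print(x,y,2*r)
vis=c.copy(); cv2.drawContours(vis,cs,-1,(255,0,255),1); cv2.imwrite('pics/w1c.png',cv2.resize(vis[80:200,260:400],None,fx=4,fy=4)[:,:,::-1])
E
```

```text
[ 14 143 152] [ 14 139  81] [ 14 142 147] [ 17 114  94] [ 18 113 221] [ 17 115 198] [ 17 115 104]
```

View pics/w1c.png

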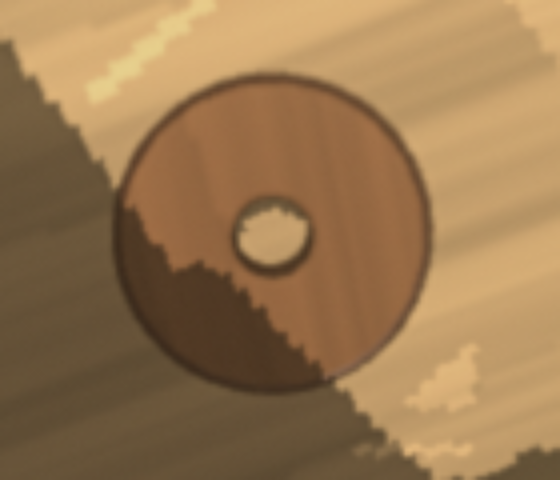

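```bash
cat >> h.py <<'E'
def brown(s,st,box,z,name=None,hmax=15,smin=128):
    u0,u1,v0,v1=box
    c=s['color']; hsv=cv2.cvtColor(c,cv2.COLOR_RGB2HSV)
    m=((hsv[...,0]<=hmax)&(hsv[...,1]>=smin)).astype(np.uint8)
    k=np.zeros_like(m); k[v0:v1,u0:u1]=1; m*=k
    m=cv2.morphologyEx(m,cv2.MORPH_CLOSE,np.ones((3,3)));m=cv2.morphologyEx(m,cv2.MORPH_OPEN,np.ones((3,3)))
    cs,_=cv2.findContours(m,cv2.RETR_CCOMP,cv2.CHAIN_APPROX_NONE)
    for k in sorted(cs,key=cv2.contourArea)[::-1][:2]:
        if len(k)<8: continue
        e=cv2.fitEllipse(k); P=onz(s,[e[0]],z,st)[0]; print(np.round(e[0],1),np.round(e[1],1),'world',P.round(1),'tool',toolxy(P,st).round(1))
        a=onz(s,k.reshape(-1,2),z,st); (x,y),r=cv2.minEnclosingCircle(a[:,:2].astype(np.float32)); print('  circle',x,y,2*r)
    if name:
        vis=c.copy(); cv2.drawContours(vis,cs,-1,(255,0,255),1); cv2.imwrite(name,cv2.resize(vis[v0:v1,u0:u1],None,fx=4,fy=4)[:,:,::-1])
E
python3 - <<'E'
from h import *
import pickle
st,w=pickle.load(open('w1.pkl','rb'))
brown(w,st,(280,380,90,190),20,'pics/w1d.png')
E
```

```text
[327.2 137.7] [76.9 78.8] world [623.3 263.5  20. ] tool [  5.  -44.7 110.2]
  circle 624.3222045898438 263.199462890625 59.12077713012695
[327.5 137.8] [18.  19.5] world [623.5 263.6  20. ] tool [  5.2 -44.6 110.2]
  circle 623.35400390625 263.6844177246094 15.040058135986328
```

View pics/w1d.png

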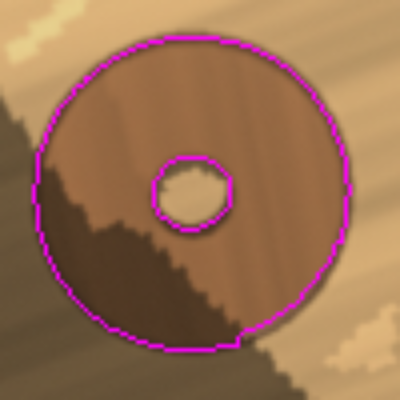

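The picture shows the brown wheel at (327,138), diameter 59–60 mm and bore 15 mm, which matches the broad wheel. Its centre is (623.5, 263.5).

apply_moves(motion=[[-0.015,0.008,-0.005,0,0,0],[-0.033,0.017,-0.015,0,0,0],[-0.0395,0.021,-0.035,0,0,0],[-0.0395,0.021,-0.06,0,0,0],[-0.0395,0.021,-0.08,0,0,0],[-0.0395,0.021,-0.095,0,0,0],[-0.0395,0.021,-0.106,0,0,0],[-0.0395,0.021,-0.113,0,0,0],[-0.0395,0.021,-0.1165,0,0,0],[-0.0395,0.021,-0.1165,0,0,0]])

```text
time: 3.2
ee_pos: [624.0, 263.2, 13.4]
tool_rot: [0.826, 0.564, 0.0, 0.0]
contact_force: [0.8, -0.5, 0.5]
finger_gap: 0.999
```

apply_moves(motion=[[0,0,0,0,0,0],[0,0,0,0,0,0],[0,0,0,0,0,0],[0,0,0,0,0,0],[0,0,0,0,0,0],[0,0,0,0,0,0],[0,0,0,0,0,0],[0,0,0,0,0,0],[0,0,0,0,0,0],[0,0,0,0,0,0]], claw=1, newtons=15)

```text
time: 4.2
ee_pos: [623.9, 263.3, 13.7]
tool_rot: [0.826, 0.564, 0.0, 0.0]
contact_force: [-1.2, -0.6, 5.7]
finger_gap: 0.659
```

```bash
python3 - <<'E'
from h import *
import pickle
st=state(); w=snapshot('wrist'); pickle.dump((st,w),open('w2.pkl','wb')); save(w,'w2.png'); print(st['time'],st['ee_pos'],st['contact_force'],st['finger_gap']*91)
E
```

```text
4.2 [623.93781192 263.25483932  13.65364743] [-1.24517432 -0.64399196  5.71662884] 59.928697253244565
```

View pics/w2.png

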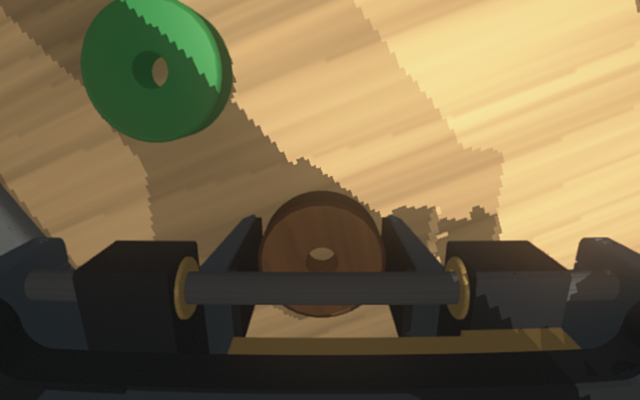

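Wheel gripped (opening 59.9 mm), hole at about (322,258) in the jaws. I'll lift it and carry it to beside the arbor, so the tip is in the wrist view.

apply_moves(motion=[[0,0,0.01,0,0,0],[0,0,0.03,0,0,0],[0,0,0.065,0,0,0],[0,0,0.105,0,0,0],[0,0,0.145,0,0,0],[0,-0.01,0.185,0,0,0],[0,-0.03,0.215,0,0,0],[0.004,-0.065,0.228,0,0,0],[0.008,-0.11,0.228,0,0,0],[0.012,-0.155,0.228,0,0,0]])

```text
time: 5.25
ee_pos: [635.8, 106.9, 242.7]
tool_rot: [0.825, 0.565, 0.001, 0.0]
contact_force: [0.4, 0.1, -1.5]
finger_gap: 0.661
```

apply_moves(motion=[[0.002,-0.04,0,0,0,0],[0.002,-0.06,0,0,0,0],[0.002,-0.07,0,0,0,0],[0.002,-0.07,0,0,0,0],[0.002,-0.07,0,0,0,0],[0.002,-0.07,0,0,0,0],[0.002,-0.07,0,0,0,0],[0.002,-0.07,0,0,0,0],[0.002,-0.07,0,0,0,0],[0.002,-0.07,0,0,0,0]])

```text
time: 6.25
ee_pos: [637.8, 38.3, 241.4]
tool_rot: [0.826, 0.564, -0.0, -0.0]
contact_force: [1.3, -0.7, -0.0]
finger_gap: 0.657
```

```bash
python3 - <<'E'
from h import *
import pickle
st=state(); w=snapshot('wrist'); pickle.dump((st,w),open('w3.pkl','wb')); save(w,'w3.png'); print(st['time'],st['ee_pos'],st['contact_force'],st['finger_gap']*91)
print(proj(w,[[592,55.5,193],[592,55.5,137]],st))
cv2.imwrite('pics/w3c.png',cv2.resize(w['color'][80:340,220:420],None,fx=3,fy=2.3,interpolation=cv2.INTER_CUBIC)[:,:,::-1])
E
```

```text
6.25 [637.8262416   38.34407763 241.42208896] [ 1.28125991 -0.71934182 -0.03953634] 59.74936271734263
[[319.12402987 142.44013157]
 [319.61654368 132.75431802]]
```

View pics/w3.png

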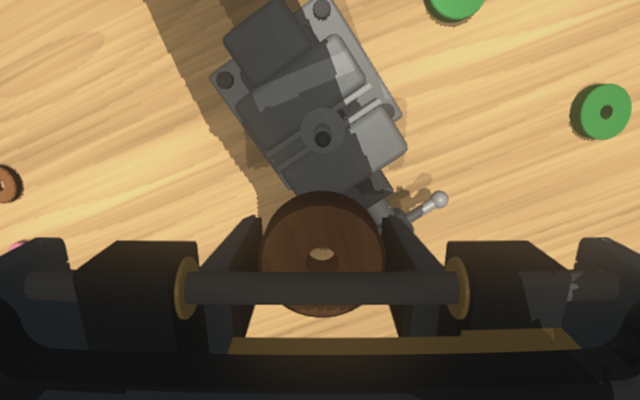

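View pics/w3c.png

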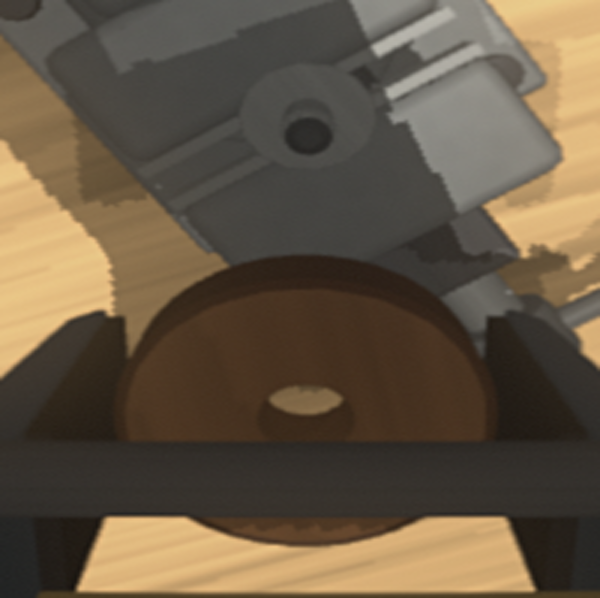

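```bash
python3 - <<'E'
from h import *
import pickle
st,w=pickle.load(open('w3.pkl','rb'))
z=241.8+6.4
c=w['color'].astype(int).sum(2)
print('col322',list(enumerate(c[186:212,322],186)))
print(list(enumerate(c[302:326,322],302)))
pt=lambda uv,z:toolxy(onz(w,[uv],z,st)[0],st)
for uv in((322,205.2),(322,317),(259.3,260),(384.7,260),(306,258),(338,258),(322,247.5)): print(uv,pt(uv,z).round(1))
P=onz(w,[(322.7,139.1)],193,st)[0]; print('tip',P,toolxy(P,st))
P=onz(w,[(322.3,130)],137,st)[0]; print('fl',P,toolxy(P,st))
t=w['color'][100:165,285:360]; cv2.imwrite('pics/w3t.png',cv2.resize(t,None,fx=10,fy=9,interpolation=cv2.INTER_CUBIC)[:,:,::-1])
E
```

```text
col322 [(186, np.int64(198)), (187, np.int64(201)), (188, np.int64(203)), (189, np.int64(201)), (190, np.int64(170)), (191, np.int64(116)), (192, np.int64(98)), (193, np.int64(96)), (194, np.int64(99)), (195, np.int64(100)), (196, np.int64(101)), (197, np.int64(100)), (198, np.int64(105)), (199, np.int64(98)), (200, np.int64(102)), (201, np.int64(109)), (202, np.int64(104)), (203, np.int64(110)), (204, np.int64(107)), (205, np.int64(119)), (206, np.int64(148)), (207, np.int64(156)), (208, np.int64(153)), (209, np.int64(153)), (210, np.int64(150)), (211, np.int64(152))]
[(302, np.int64(152)), (303, np.int64(144)), (304, np.int64(148)), (305, np.int64(159)), (306, np.int64(164)), (307, np.int64(162)), (308, np.int64(163)), (309, np.int64(174)), (310, np.int64(194)), (311, np.int64(204)), (312, np.int64(206)), (313, np.int64(205)), (314, np.int64(203)), (315, np.int64(185)), (316, np.int64(177)), (317, np.int64(284)), (318, np.int64(453)), (319, np.int64(468)), (320, np.int64(461)), (321, np.int64(484)), (322, np.int64(510)), (323, np.int64(511)), (324, np.int64(516)), (325, np.int64(522))]
(322, 205.2) [  0.9 -28.2  -6.8]
(322, 317) [ 0.9 28.8 -6.8]
(259.3, 260) [-28.1  -1.7  -6.8]
(384.7, 260) [29.9 -1.6 -6.8]
(306, 258) [-6.5 -2.7 -6.8]
(338, 258) [ 8.3 -2.7 -6.8]
(322, 247.5) [ 0.9 -8.  -6.8]
tip [590.96240544  58.10983013 193.        ] [  1.40262593 -50.84120312  48.42321258]
fl [590.86063181  58.03351524 137.        ] [  1.29588267 -50.90704901 104.42321662]
```

View pics/w3t.png

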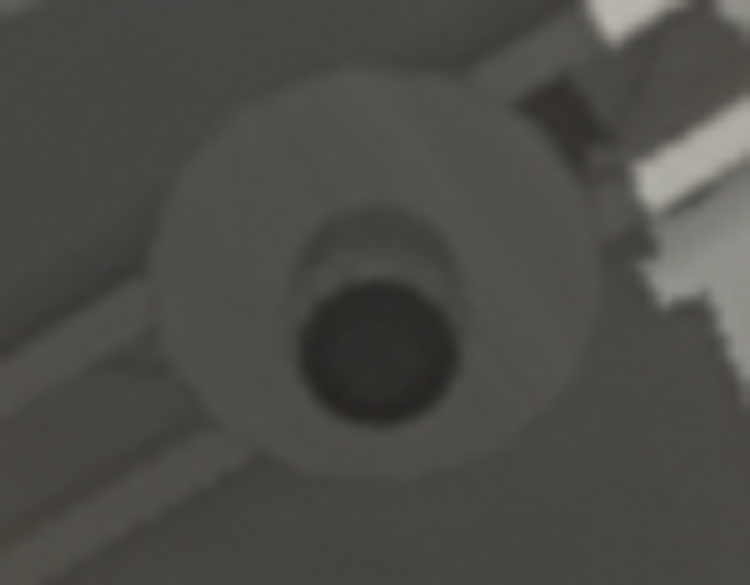

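apply_moves(motion=[[-0.01,0.004,0,0,0,0],[-0.025,0.01,0,0,0,0],[-0.039,0.0156,0,0,0,0],[-0.0475,0.019,-0.005,0,0,0],[-0.0475,0.019,-0.015,0,0,0],[-0.0475,0.019,-0.025,0,0,0],[-0.0475,0.019,-0.031,0,0,0],[-0.0475,0.019,-0.033,0,0,0],[-0.0475,0.019,-0.033,0,0,0],[-0.0475,0.019,-0.033,0,0,0]])

```text
time: 7.3
ee_pos: [590.6, 57.1, 208.5]
tool_rot: [0.826, 0.564, 0.0, 0.0]
contact_force: [-0.0, 0.4, -0.7]
finger_gap: 0.661
```

apply_moves(motion=[[0,0,-0.002,0,0,0],[0,0,-0.004,0,0,0],[0,0,-0.006,0,0,0],[0,0,-0.008,0,0,0],[0,0,-0.01,0,0,0],[0,0,-0.012,0,0,0],[0,0,-0.014,0,0,0],[0,0,-0.016,0,0,0],[0,0,-0.016,0,0,0],[0,0,-0.016,0,0,0]])

```text
time: 8.3
ee_pos: [590.3, 57.2, 192.4]
tool_rot: [0.826, 0.564, -0.0, -0.0]
contact_force: [-0.5, 0.5, -0.6]
finger_gap: 0.66
```

```bash
python3 - <<'E'
from h import *
import pickle
st=state(); w=snapshot('wrist'); pickle.dump((st,w),open('w4.pkl','wb')); save(w,'w4.png'); print(st['time'],st['ee_pos'],st['contact_force'],st['finger_gap']*91)
cv2.imwrite('pics/w4c.png',cv2.resize(w['color'][180:330,230:410],None,fx=4,fy=4,interpolation=cv2.INTER_CUBIC)[:,:,::-1])
E
```

```text
8.3 [590.32021058  57.19842176 192.39400598] [-0.52989022  0.48649779 -0.57077065] 60.01639294732552
```

View pics/w4c.png

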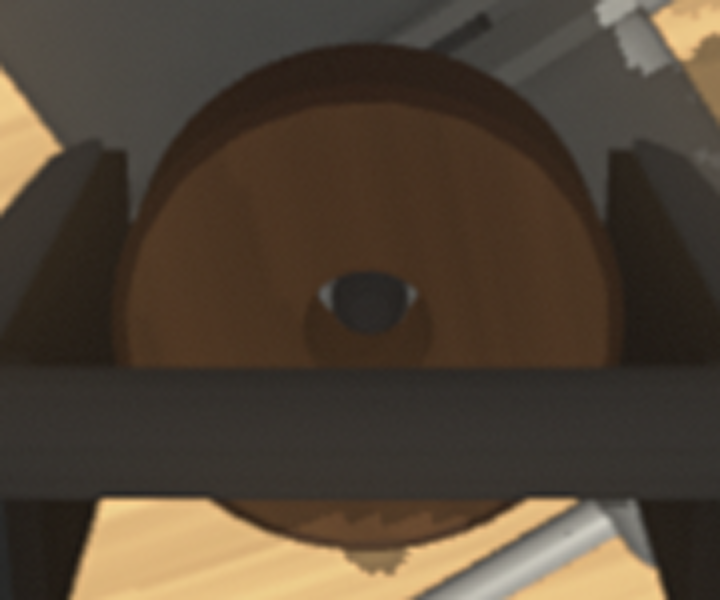

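The dark tip is in the bore, centred left to right, and there's no contact force. I'll continue down.

apply_moves(motion=[[0,0,-0.002,0,0,0],[0,0,-0.004,0,0,0],[0,0,-0.006,0,0,0],[0,0,-0.008,0,0,0],[0,0,-0.01,0,0,0],[0,0,-0.012,0,0,0],[0,0,-0.014,0,0,0],[0,0,-0.016,0,0,0],[0,0,-0.016,0,0,0],[0,0,-0.016,0,0,0]])

```text
time: 9.35
ee_pos: [590.3, 57.2, 176.4]
tool_rot: [0.826, 0.564, -0.0, -0.0]
contact_force: [-0.5, -0.5, -0.4]
finger_gap: 0.655
```

```bash
python3 - <<'E'
from h import *
import pickle
st=state(); w=snapshot('wrist'); pickle.dump((st,w),open('w5.pkl','wb')); save(w,'w5.png'); print(st['time'],st['ee_pos'],st['contact_force'],st['finger_gap']*91)
cv2.imwrite('pics/w5c.png',cv2.resize(w['color'][180:330,230:410],None,fx=4,fy=4,interpolation=cv2.INTER_CUBIC)[:,:,::-1])
E
```

```text
9.35 [590.30277347  57.18484098 176.4017097 ] [-0.46262782 -0.51274027 -0.42452899] 59.632257012016325
```

View pics/w5c.png

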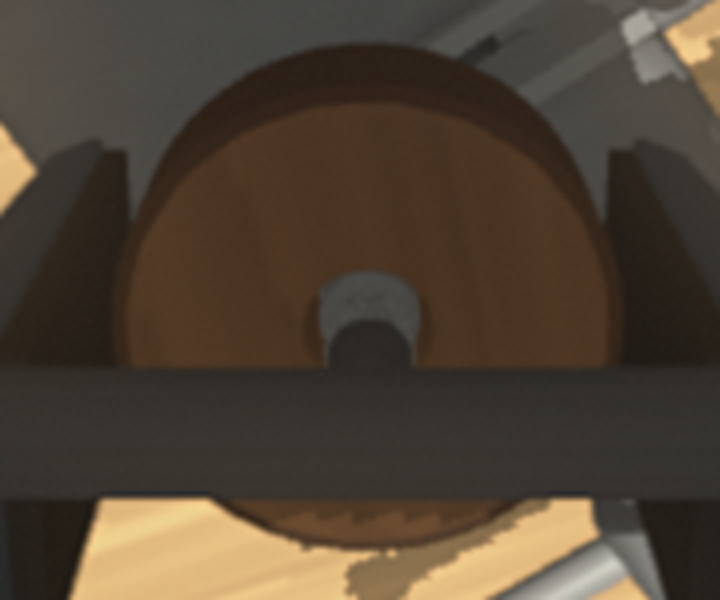

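apply_moves(motion=[[0,0,-0.003,0,0,0],[0,0,-0.006,0,0,0],[0,0,-0.009,0,0,0],[0,0,-0.012,0,0,0],[0,0,-0.015,0,0,0],[0,0,-0.018,0,0,0],[0,0,-0.021,0,0,0],[0,0,-0.0235,0,0,0],[0,0,-0.0245,0,0,0],[0,0,-0.0245,0,0,0]])

```text
time: 10.4
ee_pos: [590.3, 57.2, 151.8]
tool_rot: [0.826, 0.564, -0.0, -0.0]
contact_force: [-0.1, -0.2, -0.4]
finger_gap: 0.657
```

apply_moves(motion=[[0,0,-0.0003,0,0,0],[0,0,-0.0006,0,0,0],[0,0,-0.0009,0,0,0],[0,0,-0.0012,0,0,0],[0,0,-0.0014,0,0,0],[0,0,-0.0016,0,0,0],[0,0,-0.0016,0,0,0],[0,0,-0.0016,0,0,0],[0,0,-0.0016,0,0,0],[0,0,-0.0016,0,0,0]])

```text
time: 11.4
ee_pos: [590.3, 57.2, 150.6]
tool_rot: [0.826, 0.564, -0.0, 0.0]
contact_force: [-1.6, -0.7, 5.3]
finger_gap: 0.664
```

```bash
python3 - <<'E'
from h import *
st=state();print(st['time'],st['ee_pos'],st['contact_force'],st['ft_torque'],st['finger_gap']*91)
E
```

```text
11.4 [590.34961102  57.1954212  150.63825871] [-1.58559586 -0.74443423  5.26534941] [-0.052275    0.47706661 -0.00772623] 60.3805374186261
```

Seated: 5 N of contact at z = 150.6, just where it was predicted. Releasing and looking.

apply_moves(motion=[[0,0,0,0,0,0],[0,0,0,0,0,0],[0,0,0,0,0,0],[0,0,0,0,0,0],[0,0,0,0,0,0],[0,0,0,0,0,0],[0,0,0,0,0,0],[0,0,0,0,0,0],[0,0,0.005,0,0,0],[0,0,0.01,0,0,0]], claw=-1)

```text
time: 12.4
ee_pos: [590.3, 57.2, 160.7]
tool_rot: [0.826, 0.564, -0.0, -0.0]
contact_force: [0.8, 0.1, -0.0]
finger_gap: 0.999
```

apply_moves(motion=[[0,0,0.01,0,0,0],[0,0,0.03,0,0,0],[0,0,0.055,0,0,0],[0,0,0.075,0,0,0],[0,0,0.08,0,0,0],[0.01,-0.004,0.08,0,0,0],[0.028,-0.011,0.08,0,0,0],[0.047,-0.018,0.08,0,0,0],[0.047,-0.018,0.08,0,0,0],[0.047,-0.018,0.08,0,0,0]])

```text
time: 13.4
ee_pos: [637.1, 38.9, 239.0]
tool_rot: [0.826, 0.564, -0.001, -0.001]
contact_force: [-0.7, 0.5, 0.9]
finger_gap: 0.998
```

```bash
python3 - <<'E'
from h import *
import pickle
st=state(); w=snapshot('wrist'); pickle.dump((st,w),open('w6.pkl','wb')); save(w,'w6.png'); print(st['time'],st['ee_pos'],st['contact_force'],st['finger_gap']*91)
cv2.imwrite('pics/w6c.png',cv2.resize(w['color'][80:200,250:400],None,fx=5,fy=5,interpolation=cv2.INTER_CUBIC)[:,:,::-1])
E
```

```text
13.4 [637.07567719  38.8959715  238.95947244] [-0.71147587  0.51105023  0.87931015] 90.79473554319809
```

View pics/w6c.png

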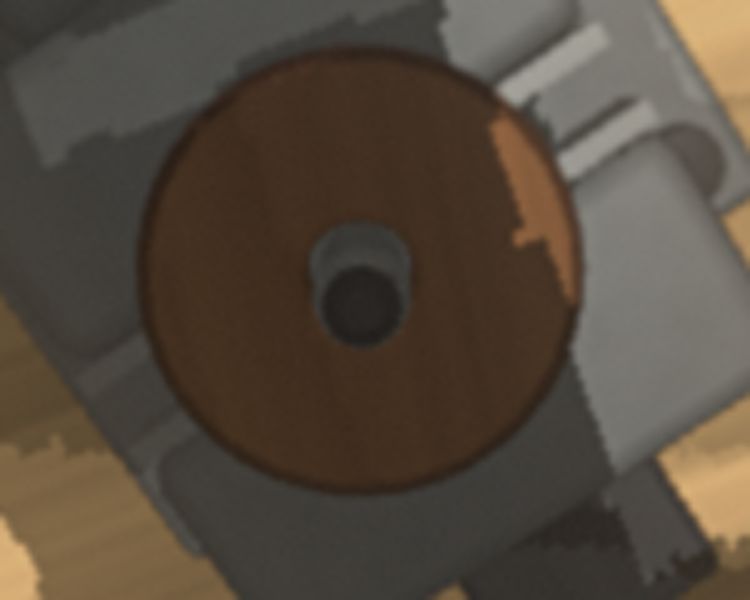

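The broad wheel sits level and centred on the flange, with the tip rising through its bore at about (322,141). Next the spacer.

apply_moves(motion=[[-0.012,0.018,0,0,0,0],[-0.035,0.052,0,0,0,0],[-0.06,0.088,0,0,0,0],[-0.085,0.124,0,0,0,0],[-0.108,0.158,-0.01,0,0,0],[-0.13,0.19,-0.035,0,0,0],[-0.148,0.217,-0.065,0,0,0],[-0.158,0.231,-0.095,0,0,0],[-0.16,0.234,-0.115,0,0,0],[-0.16,0.234,-0.12,0,0,0]])

```text
time: 14.45
ee_pos: [474.6, 273.4, 118.3]
tool_rot: [0.825, 0.565, -0.002, -0.0]
contact_force: [-1.0, -0.3, 0.4]
finger_gap: 0.999
```

apply_moves(motion=[[0,0,0,0,0,0],[0,0,0,0,0,0],[0,0,0,0,0,0],[0,0,0,0,0,0],[0,0,0,0,0,0],[0,0,0,0,0,0],[0,0,0,0,0,0],[0,0,0,0,0,0],[0,0,0,0,0,0],[0,0,0,0,0,0]])

```text
time: 15.45
ee_pos: [477.3, 273.2, 120.3]
tool_rot: [0.826, 0.564, -0.0, -0.0]
contact_force: [0.7, -1.2, -0.4]
finger_gap: 1.002
```

```bash
python3 - <<'E'
from h import *
import pickle
st=state(); w=snapshot('wrist'); pickle.dump((st,w),open('w7.pkl','wb')); save(w,'w7.png'); print(st['time'],st['ee_pos'],st['contact_force'],st['finger_gap']*91)
E
```

```text
15.45 [477.275149   273.1767351  120.30321255] [ 0.70459332 -1.19195882 -0.38615832] 91.21672951746189
```

View pics/w7.png

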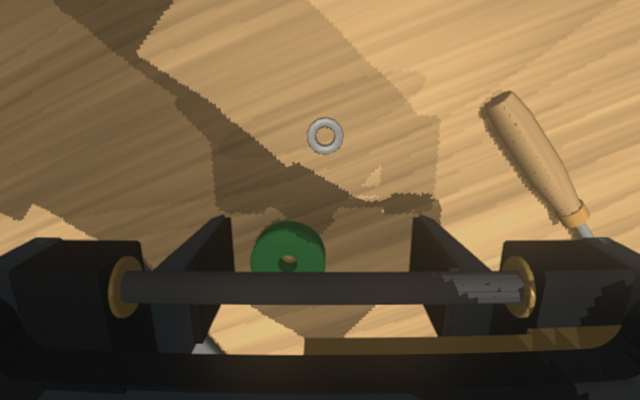

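```bash
cat >> h.py <<'E'
def grey(s,st,box,z,name=None,smax=70):
    u0,u1,v0,v1=box
    c=s['color']; hsv=cv2.cvtColor(c,cv2.COLOR_RGB2HSV)
    m=(hsv[...,1]<=smax).astype(np.uint8)
    k=np.zeros_like(m); k[v0:v1,u0:u1]=1; m*=k
    cs,_=cv2.findContours(m,cv2.RETR_CCOMP,cv2.CHAIN_APPROX_NONE)
    for k in sorted(cs,key=cv2.contourArea)[::-1][:2]:
        if len(k)<8: continue
        e=cv2.fitEllipse(k); P=onz(s,[e[0]],z,st)[0]; print(np.round(e[0],1),np.round(e[1],1),'world',P.round(1),'tool',toolxy(P,st).round(1))
        a=onz(s,k.reshape(-1,2),z,st); (x,y),r=cv2.minEnclosingCircle(a[:,:2].astype(np.float32)); print('  circle',x,y,2*r)
    if name:
        vis=c.copy(); cv2.drawContours(vis,cs,-1,(255,0,255),1); cv2.imwrite(name,cv2.resize(vis[v0:v1,u0:u1],None,fx=8,fy=8)[:,:,::-1])
E
python3 - <<'E'
from h import *
import pickle
st,w=pickle.load(open('w7.pkl','rb'))
grey(w,st,(295,355,106,166),10,'pics/w7c.png')
E
```

```text
[324.6 135.5] [35.1 35.6] world [435.2 292.8  10. ] tool [  3.  -46.3 110.3]
  circle 435.4118957519531 292.6827087402344 27.025720596313477
[324.7 135.5] [19.4 20. ] world [435.2 292.9  10. ] tool [  3.1 -46.3 110.3]
  circle 435.3163757324219 292.9010925292969 15.382057189941406
```

View pics/w7c.png

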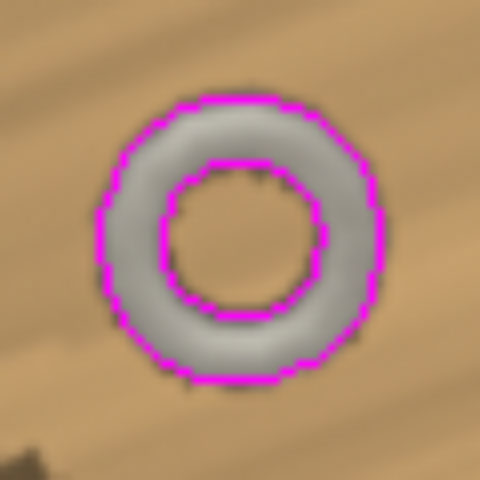

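apply_moves(motion=[[-0.018,0.008,-0.005,0,0,0],[-0.036,0.016,-0.015,0,0,0],[-0.0424,0.0188,-0.035,0,0,0],[-0.0424,0.0188,-0.06,0,0,0],[-0.0424,0.0188,-0.078,0,0,0],[-0.0424,0.0188,-0.09,0,0,0],[-0.0424,0.0188,-0.1,0,0,0],[-0.0424,0.0188,-0.1055,0,0,0],[-0.0424,0.0188,-0.1075,0,0,0],[-0.0424,0.0188,-0.1075,0,0,0]], claw=0.0)

```text
time: 16.5
ee_pos: [435.0, 292.1, 13.0]
tool_rot: [0.826, 0.564, 0.0, 0.0]
contact_force: [-0.3, -0.5, 0.3]
finger_gap: 0.5
```

apply_moves(motion=[[0,0,0,0,0,0],[0,0,0,0,0,0],[0,0,0,0,0,0],[0,0,0,0,0,0],[0,0,0,0,0,0],[0,0,0,0,0,0],[0,0,0,0,0,0],[0,0,0,0,0,0],[0,0,0,0,0,0],[0,0,0,0,0,0]], claw=1, newtons=15)

```text
time: 17.5
ee_pos: [435.2, 292.1, 13.2]
tool_rot: [0.826, 0.564, 0.0, 0.0]
contact_force: [-0.6, -0.2, 6.2]
finger_gap: 0.296
```

```bash
python3 - <<'E'
from h import *
import pickle
st=state(); w=snapshot('wrist'); pickle.dump((st,w),open('w8.pkl','wb')); save(w,'w8.png'); print(st['time'],st['ee_pos'],st['contact_force'],st['finger_gap']*91)
cv2.imwrite('pics/w8c.png',cv2.resize(w['color'][200:320,250:400],None,fx=5,fy=5,interpolation=cv2.INTER_CUBIC)[:,:,::-1])
E
```

```text
17.5 [435.21051605 292.12237561  13.17163485] [-0.60532533 -0.21221986  6.15830513] 26.89050005420761
```

View pics/w8c.png

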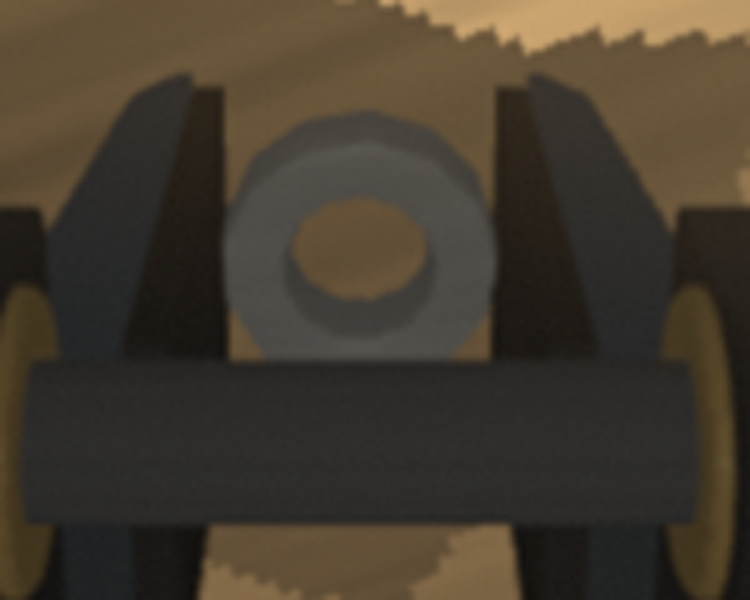

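```bash
python3 - <<'E'
from h import *
import pickle
st,w=pickle.load(open('w8.pkl','rb'))
pt=lambda uv,z:toolxy(onz(w,[uv],z,st)[0],st)
for uv in((322,228.4),(322,239.4),(322,267.4),(306.8,253),(337.2,253),(294.8,253),(349.4,253)): print(uv,pt(uv,10).round(2))
P=onz(w,[(322,228.4)],10,st); print(P)
E
```

```text
(322, 228.4) [  0.93 -13.51   3.17]
(322, 239.4) [ 0.93 -7.84  3.17]
(322, 267.4) [0.92 7.1  3.17]
(306.8, 253) [-6.51 -0.68  3.17]
(337.2, 253) [ 8.36 -0.67  3.18]
(294.8, 253) [-12.38  -0.68   3.17]
(349.4, 253) [14.33 -0.65  3.18]
[[422.96165234 297.89630231  10.        ]]
```

```bash
python3 - <<'E'
from h import *
import pickle
st,w=pickle.load(open('w6.pkl','rb'))
brown(w,st,(270,372,85,182),157)
# tip: dark disc
g=cv2.cvtColor(w['color'],cv2.COLOR_RGB2GRAY); print(g[140,322],g[128,322])
m=np.zeros_like(g); m[125:155,305:340]=(g[125:155,305:340]<46)
for t in(40,46,50):
    m[:]=0; m[125:155,305:340]=(g[125:155,305:340]<t); cs,_=cv2.findContours(m,cv2.RETR_EXTERNAL,cv2.CHAIN_APPROX_NONE)
    k=max(cs,key=cv2.contourArea); e=cv2.fitEllipse(k); print(t,e,onz(w,[e[0]],190,st),toolxy(onz(w,[e[0]],190,st)[0],st))
E
```

```text
[313.7 141.1] [61.  87.6] world [592.8  51.3 157. ] tool [ -4.5 -45.6  82. ]
  circle 591.3187866210938 55.96257019042969 57.01576614379883
[321.9 136. ] [24.2 29.4] world [591.6  57.6 157. ] tool [  1. -49.  82.]
  circle 592.0266723632812 57.87506866455078 19.816686630249023
38 56
40 ((321.853759765625, 141.02224731445312), (14.027441024780273, 14.294075012207031), 179.5599822998047) [[591.05313584  57.80773506 190.        ]] [  0.91849258 -49.66275358  49.04616533]
46 ((321.9065856933594, 140.95587158203125), (14.787764549255371, 15.316282272338867), 177.75889587402344) [[591.02864619  57.84997038 190.        ]] [  0.94893089 -49.7009252   49.04620926]
50 ((321.84197998046875, 141.1109619140625), (15.482035636901855, 16.08554458618164), 173.20623779296875) [[591.09820883  57.78283389 190.        ]] [  0.9116867  -49.61171129  49.04608078]
```

Spacer held: opening 26.9 mm, hole centred in the jaws at about (322,253). Carrying it to the arbor.

apply_moves(motion=[[0,0,0.01,0,0,0],[0,0,0.03,0,0,0],[0,0,0.065,0,0,0],[0,0,0.105,0,0,0],[0.003,-0.005,0.145,0,0,0],[0.01,-0.015,0.18,0,0,0],[0.023,-0.035,0.205,0,0,0],[0.042,-0.064,0.215,0,0,0],[0.065,-0.098,0.215,0,0,0],[0.09,-0.136,0.215,0,0,0]])

```text
time: 18.55
ee_pos: [525.4, 155.0, 229.1]
tool_rot: [0.825, 0.565, 0.001, 0.0]
contact_force: [0.8, 0.1, -0.7]
finger_gap: 0.297
```

apply_moves(motion=[[0.024,-0.036,0,0,0,0],[0.045,-0.068,0,0,0,0],[0.059,-0.09,0,0,0,0],[0.0655,-0.0991,0,0,0,0],[0.0655,-0.0991,0,0,0,0],[0.0655,-0.0991,-0.004,0,0,0],[0.0655,-0.0991,-0.01,0,0,0],[0.0655,-0.0991,-0.013,0,0,0],[0.0655,-0.0991,-0.013,0,0,0],[0.0655,-0.0991,-0.013,0,0,0]])

```text
time: 19.55
ee_pos: [590.3, 57.2, 214.8]
tool_rot: [0.825, 0.564, -0.0, -0.0]
contact_force: [0.0, 0.2, -0.6]
finger_gap: 0.294
```

```bash
python3 - <<'E'
from h import *
import pickle
st=state(); w=snapshot('wrist'); pickle.dump((st,w),open('w9.pkl','wb')); save(w,'w9.png'); print(st['time'],st['ee_pos'],st['contact_force'],st['finger_gap']*91)
cv2.imwrite('pics/w9c.png',cv2.resize(w['color'][200:320,250:400],None,fx=5,fy=5,interpolation=cv2.INTER_CUBIC)[:,:,::-1])
E
```

```text
19.55 [590.26499092  57.23866466 214.76867215] [ 0.02980046  0.21974754 -0.62928854] 26.73193514675059
```

View pics/w9c.png

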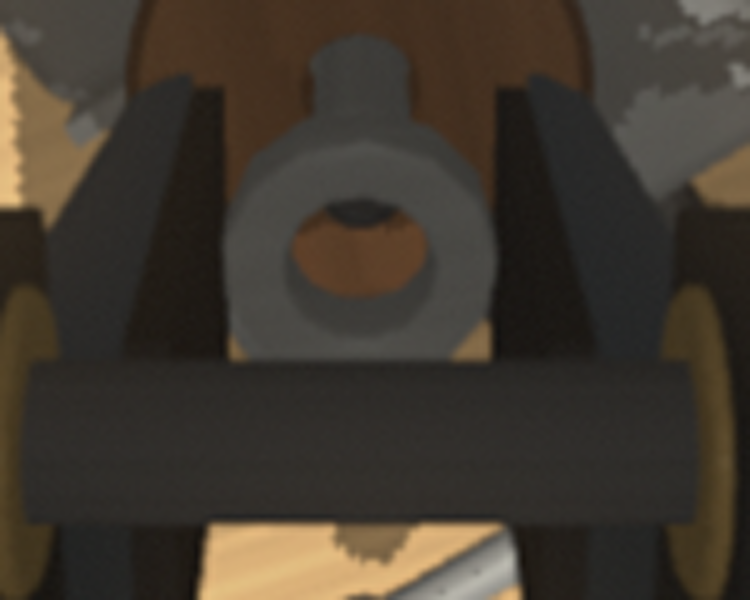

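apply_moves(motion=[[0.0003,-0.0001,-0.003,0,0,0],[0.0003,-0.0001,-0.006,0,0,0],[0.0003,-0.0001,-0.009,0,0,0],[0.0003,-0.0001,-0.012,0,0,0],[0.0003,-0.0001,-0.015,0,0,0],[0.0003,-0.0001,-0.018,0,0,0],[0.0003,-0.0001,-0.02,0,0,0],[0.0003,-0.0001,-0.021,0,0,0],[0.0003,-0.0001,-0.021,0,0,0],[0.0003,-0.0001,-0.021,0,0,0]])

```text
time: 20.6
ee_pos: [590.8, 56.8, 193.9]
tool_rot: [0.826, 0.564, 0.0, 0.0]
contact_force: [0.1, 0.4, -0.2]
finger_gap: 0.294
```

```bash
python3 - <<'E'
from h import *
import pickle
st=state(); w=snapshot('wrist'); pickle.dump((st,w),open('w10.pkl','wb')); save(w,'w10.png'); print(st['time'],st['ee_pos'],st['contact_force'],st['finger_gap']*91)
cv2.imwrite('pics/w10c.png',cv2.resize(w['color'][200:320,250:400],None,fx=5,fy=5,interpolation=cv2.INTER_CUBIC)[:,:,::-1])
E
```

```text
20.6 [590.77767953  56.7971585  193.94029885] [ 0.0523369   0.39316577 -0.1644439 ] 26.76537260636977
```

View pics/w10c.png

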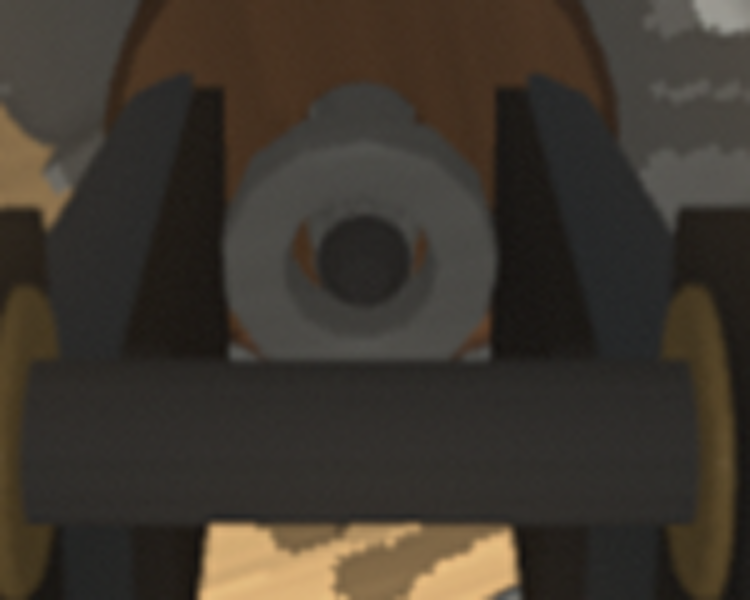

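The thread shows through the bore centred to within about 0.4 mm. Correcting that slightly while lowering.

apply_moves(motion=[[0.0,0.0003,0,0,0,0],[0.0,0.0003,-0.002,0,0,0],[0.0,0.0003,-0.005,0,0,0],[0.0,0.0003,-0.008,0,0,0],[0.0,0.0003,-0.011,0,0,0],[0.0,0.0003,-0.014,0,0,0],[0.0,0.0003,-0.017,0,0,0],[0.0,0.0003,-0.02,0,0,0],[0.0,0.0003,-0.022,0,0,0],[0.0,0.0003,-0.0225,0,0,0]])

```text
time: 21.65
ee_pos: [590.6, 57.1, 171.0]
tool_rot: [0.826, 0.564, -0.0, -0.0]
contact_force: [-0.9, 0.4, -0.2]
finger_gap: 0.295
```

apply_moves(motion=[[0,0,-0.0003,0,0,0],[0,0,-0.0006,0,0,0],[0,0,-0.0009,0,0,0],[0,0,-0.0012,0,0,0],[0,0,-0.0014,0,0,0],[0,0,-0.0016,0,0,0],[0,0,-0.0016,0,0,0],[0,0,-0.0016,0,0,0],[0,0,-0.0016,0,0,0],[0,0,-0.0016,0,0,0]])

```text
time: 22.65
ee_pos: [590.8, 57.1, 170.1]
tool_rot: [0.826, 0.564, 0.0, 0.0]
contact_force: [-2.7, 0.2, 5.7]
finger_gap: 0.296
```

```bash
python3 - <<'E'
from h import *
st=state();print(st['time'],st['ee_pos'],st['contact_force'],st['ft_torque'],st['finger_gap']*91)
E
```

```text
22.65 [590.80822542  57.0932188  170.13833366] [-2.74812424  0.15469816  5.72155337] [-0.08048971  0.45178182 -0.00129378] 26.918187890216554
```

apply_moves(motion=[[0,0,0,0,0,0],[0,0,0,0,0,0],[0,0,0,0,0,0],[0,0,0,0,0,0],[0,0,0,0,0,0],[0,0,0,0,0,0],[0,0,0,0,0,0],[0,0,0,0,0,0],[0,0,0.005,0,0,0],[0,0,0.01,0,0,0]], claw=-1)

```text
time: 23.65
ee_pos: [590.7, 57.1, 180.1]
tool_rot: [0.826, 0.564, -0.0, -0.0]
contact_force: [0.4, -0.0, 0.2]
finger_gap: 1.002
```

apply_moves(motion=[[0,0,0.01,0,0,0],[0,0,0.03,0,0,0],[0,0,0.055,0,0,0],[0,0,0.06,0,0,0],[0.01,-0.004,0.06,0,0,0],[0.028,-0.011,0.06,0,0,0],[0.047,-0.018,0.06,0,0,0],[0.047,-0.018,0.06,0,0,0],[0.047,-0.018,0.06,0,0,0],[0.047,-0.018,0.06,0,0,0]])

```text
time: 24.65
ee_pos: [637.1, 39.1, 239.0]
tool_rot: [0.826, 0.564, -0.001, -0.0]
contact_force: [-0.2, -0.4, 0.3]
finger_gap: 1.0
```

```bash
python3 - <<'E'
from h import *
import pickle
st=state(); w=snapshot('wrist'); pickle.dump((st,w),open('w11.pkl','wb')); save(w,'w11.png'); print(st['time'],st['ee_pos'],st['contact_force'],st['finger_gap']*91)
cv2.imwrite('pics/w11c.png',cv2.resize(w['color'][80:200,250:400],None,fx=5,fy=5,interpolation=cv2.INTER_CUBIC)[:,:,::-1])
E
```

```text
24.65 [637.100052    39.11594532 238.97754399] [-0.18261677 -0.38998035  0.26328455] 91.02865034312396
```

View pics/w11c.png

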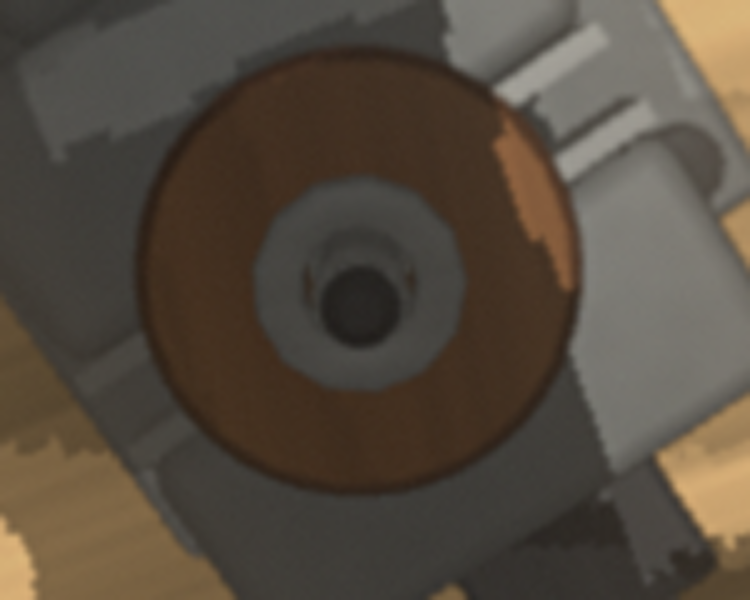

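The spacer lies flat and centred on the broad wheel. Next the narrow wheel.

apply_moves(motion=[[-0.004,-0.02,0,0,0,0],[-0.011,-0.058,0,0,0,0],[-0.02,-0.104,0,0,0,0],[-0.029,-0.15,0,0,0,0],[-0.038,-0.196,-0.01,0,0,0],[-0.047,-0.24,-0.025,0,0,0],[-0.055,-0.283,-0.045,0,0,0],[-0.063,-0.323,-0.07,0,0,0],[-0.07,-0.358,-0.095,0,0,0],[-0.075,-0.382,-0.112,0,0,0]])

```text
time: 25.7
ee_pos: [561.3, -344.4, 126.1]
tool_rot: [0.826, 0.564, -0.0, -0.0]
contact_force: [0.6, -1.0, 0.2]
finger_gap: 1.004
```

apply_moves(motion=[[0,0,-0.004,0,0,0],[0,0,-0.006,0,0,0],[0,0,-0.006,0,0,0],[0,0,-0.006,0,0,0],[0,0,-0.006,0,0,0],[0,0,-0.006,0,0,0],[0,0,-0.006,0,0,0],[0,0,-0.006,0,0,0],[0,0,-0.006,0,0,0],[0,0,-0.006,0,0,0]])

```text
time: 26.7
ee_pos: [562.7, -342.9, 121.7]
tool_rot: [0.826, 0.564, -0.0, -0.0]
contact_force: [-0.2, 0.8, -0.1]
finger_gap: 0.996
```

```bash
python3 - <<'E'
from h import *
import pickle
st=state(); w=snapshot('wrist'); pickle.dump((st,w),open('w12.pkl','wb')); save(w,'w12.png'); print(st['time'],st['ee_pos'],st['tool_rot'],st['q'][5],st['finger_gap']*91)
print(proj(w,[[520,-326,12]],st))
E
```

```text
26.7 [ 562.68756436 -342.92726425  121.72669214] [ 8.25639163e-01  5.64198522e-01 -5.51277543e-06 -2.64203668e-05] -1.7816393056194755 90.61130570167143
[[320.88465976 136.12559202]]
```

View pics/w12.png

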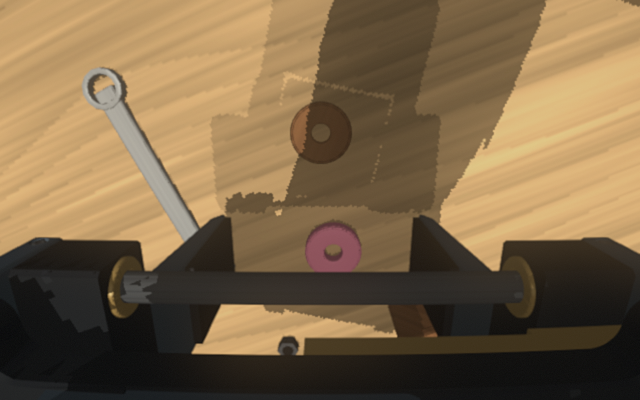

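```bash
python3 - <<'E'
from h import *
import pickle
st,w=pickle.load(open('w12.pkl','rb'))
brown(w,st,(280,365,92,175),12,'pics/w12c.png')
E
```

```text
[320.5 132.3] [60.  60.3] world [ 517.3 -325.2   12. ] tool [ -0.  -48.7 109.7]
  circle 517.7279052734375 -325.3875427246094 45.17085647583008
[320.3 132.3] [19.5 20.3] world [ 517.3 -325.4   12. ] tool [-1.000e-01 -4.870e+01  1.097e+02]
  circle 517.075439453125 -325.4039611816406 15.693774223327637
```

View pics/w12c.png

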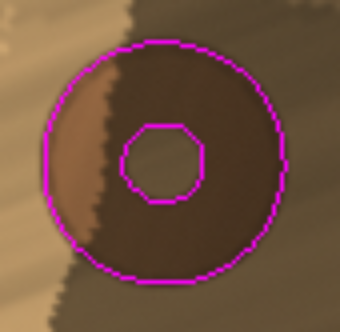

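apply_moves(motion=[[-0.018,0.0066,-0.005,0,0,0],[-0.036,0.0132,-0.015,0,0,0],[-0.0456,0.0168,-0.035,0,0,0],[-0.0456,0.0168,-0.06,0,0,0],[-0.0456,0.0168,-0.079,0,0,0],[-0.0456,0.0168,-0.091,0,0,0],[-0.0456,0.0168,-0.101,0,0,0],[-0.0456,0.0168,-0.1065,0,0,0],[-0.0456,0.0168,-0.1085,0,0,0],[-0.0456,0.0168,-0.1085,0,0,0]], claw=-0.4)

```text
time: 27.75
ee_pos: [517.3, -326.2, 13.5]
tool_rot: [0.826, 0.564, 0.0, 0.0]
contact_force: [-0.0, 0.2, -0.5]
finger_gap: 0.7
```

apply_moves(motion=[[0,0,0,0,0,0],[0,0,0,0,0,0],[0,0,0,0,0,0],[0,0,0,0,0,0],[0,0,0,0,0,0],[0,0,0,0,0,0],[0,0,0,0,0,0],[0,0,0,0,0,0],[0,0,0,0,0,0],[0,0,0,0,0,0]], claw=1, newtons=15)

```text
time: 28.75
ee_pos: [517.4, -326.3, 13.6]
tool_rot: [0.826, 0.564, 0.0, 0.0]
contact_force: [-0.5, 0.3, 5.8]
finger_gap: 0.497
```

```bash
python3 - <<'E'
from h import *
import pickle
st=state(); w=snapshot('wrist'); pickle.dump((st,w),open('w13.pkl','wb')); save(w,'w13.png'); print(st['time'],st['ee_pos'],st['contact_force'],st['finger_gap']*91)
cv2.imwrite('pics/w13c.png',cv2.resize(w['color'][200:320,250:400],None,fx=5,fy=5,interpolation=cv2.INTER_CUBIC)[:,:,::-1])
E
```

```text
28.75 [ 517.35926043 -326.26677653   13.62362635] [-0.51272334  0.28785333  5.81252295] 45.267627107547355
```

View pics/w13c.png

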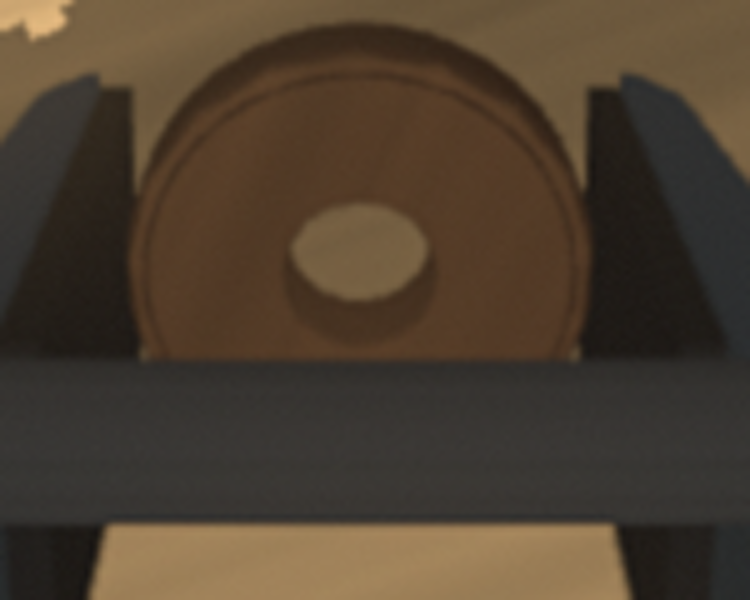

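```bash
python3 - <<'E'
from h import *
import pickle
st,w=pickle.load(open('w13.pkl','rb'))
pt=lambda uv,z:toolxy(onz(w,[uv],z,st)[0],st)
for uv in((322,211),(322,240.4),(322,269),(306.8,254),(337.2,254)): print(uv,pt(uv,12).round(2))
E
```

```text
(322, 211) [  0.93 -22.78   1.61]
(322, 240.4) [ 0.92 -7.97  1.62]
(322, 269) [0.92 7.19 1.63]
(306.8, 254) [-6.45 -0.86  1.62]
(337.2, 254) [ 8.29 -0.85  1.62]
```

The narrow wheel is held (45.3 mm) with its bore at (322,254), just as the spacer's was, so I'm using the same target. Lift and carry.

apply_moves(motion=[[0,0,0.01,0,0,0],[0,0,0.03,0,0,0],[0,0,0.065,0,0,0],[0,0,0.105,0,0,0],[0,0.005,0.145,0,0,0],[0.003,0.016,0.18,0,0,0],[0.008,0.042,0.205,0,0,0],[0.016,0.083,0.215,0,0,0],[0.024,0.127,0.215,0,0,0],[0.033,0.172,0.215,0,0,0]])

```text
time: 29.8
ee_pos: [550.1, -152.7, 229.4]
tool_rot: [0.826, 0.564, 0.0, 0.001]
contact_force: [1.4, -0.1, -0.3]
finger_gap: 0.496
```

apply_moves(motion=[[0.0085,0.045,0,0,0,0],[0.017,0.09,0,0,0,0],[0.0255,0.135,0,0,0,0],[0.0335,0.175,0,0,0,0],[0.0385,0.2,0,0,0,0],[0.0404,0.2114,0,0,0,0],[0.0404,0.2114,0,0,0,0],[0.0404,0.2114,-0.006,0,0,0],[0.0404,0.2114,-0.012,0,0,0],[0.0404,0.2114,-0.013,0,0,0]])

```text
time: 30.8
ee_pos: [589.9, 56.2, 214.1]
tool_rot: [0.826, 0.564, -0.001, -0.0]
contact_force: [0.4, -0.5, 0.0]
finger_gap: 0.502
```

```bash
python3 - <<'E'
from h import *
import pickle
st=state(); w=snapshot('wrist'); pickle.dump((st,w),open('w14.pkl','wb')); save(w,'w14.png'); print(st['time'],st['ee_pos'],st['contact_force'],st['finger_gap']*91)
cv2.imwrite('pics/w14c.png',cv2.resize(w['color'][200:320,250:400],None,fx=5,fy=5,interpolation=cv2.INTER_CUBIC)[:,:,::-1])
E
```

```text
30.8 [589.85925407  56.21510154 214.12195143] [ 0.4107579  -0.53545237  0.01570581] 45.6575534245838
```

View pics/w14c.png

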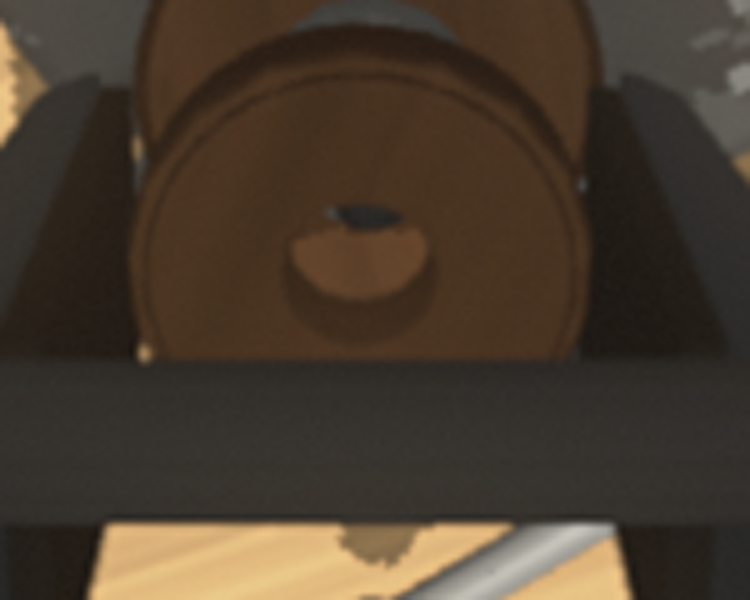

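apply_moves(motion=[[0,0,0,0,0,0],[0,0,0,0,0,0],[0,0,0,0,0,0],[0,0,-0.004,0,0,0],[0,0,-0.008,0,0,0],[0,0,-0.012,0,0,0],[0,0,-0.016,0,0,0],[0,0,-0.019,0,0,0],[0,0,-0.02,0,0,0],[0,0,-0.02,0,0,0]])

```text
time: 31.85
ee_pos: [590.5, 57.3, 195.1]
tool_rot: [0.826, 0.564, -0.0, -0.0]
contact_force: [0.2, 0.3, -0.1]
finger_gap: 0.496
```

```bash
python3 - <<'E'
from h import *
import pickle
st=state(); w=snapshot('wrist'); pickle.dump((st,w),open('w15.pkl','wb')); save(w,'w15.png'); print(st['time'],st['ee_pos'],st['contact_force'],st['finger_gap']*91)
cv2.imwrite('pics/w15c.png',cv2.resize(w['color'][200:320,250:400],None,fx=5,fy=5,interpolation=cv2.INTER_CUBIC)[:,:,::-1])
E
```

```text
31.85 [590.47900179  57.28422646 195.06691997] [ 0.24518967  0.34448996 -0.1414471 ] 45.11469321215845
```

View pics/w15c.png

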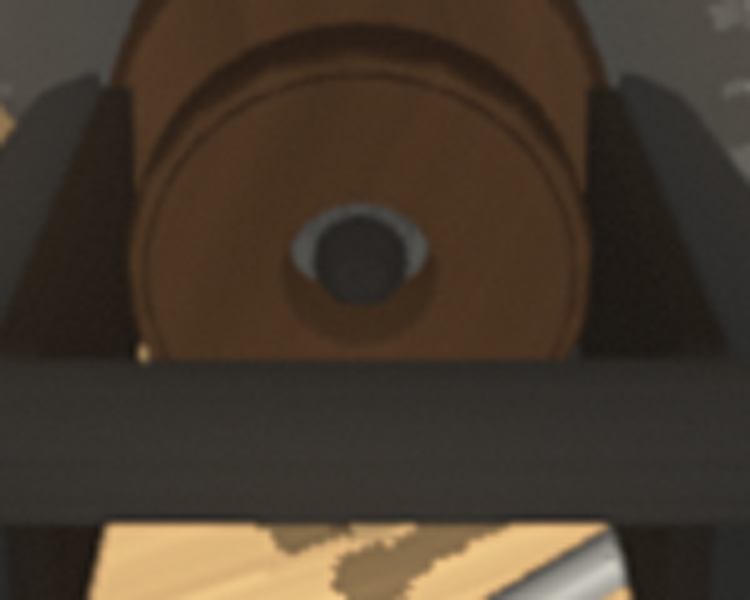

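The tip is centred in the bore at (322,252). Lowering until it's home.

apply_moves(motion=[[0,0,-0.002,0,0,0],[0,0,-0.004,0,0,0],[0,0,-0.006,0,0,0],[0,0,-0.008,0,0,0],[0,0,-0.01,0,0,0],[0,0,-0.012,0,0,0],[0,0,-0.013,0,0,0],[0,0,-0.0135,0,0,0],[0,0,-0.0135,0,0,0],[0,0,-0.0135,0,0,0]])

```text
time: 32.9
ee_pos: [590.6, 57.3, 181.8]
tool_rot: [0.826, 0.564, 0.0, 0.0]
contact_force: [-0.7, -0.0, 0.2]
finger_gap: 0.5
```

apply_moves(motion=[[0,0,-0.0003,0,0,0],[0,0,-0.0006,0,0,0],[0,0,-0.0009,0,0,0],[0,0,-0.0012,0,0,0],[0,0,-0.0014,0,0,0],[0,0,-0.0016,0,0,0],[0,0,-0.0016,0,0,0],[0,0,-0.0016,0,0,0],[0,0,-0.0016,0,0,0],[0,0,-0.0016,0,0,0]])

```text
time: 33.9
ee_pos: [590.7, 57.3, 180.6]
tool_rot: [0.826, 0.564, 0.0, 0.0]
contact_force: [-2.9, -0.8, 7.3]
finger_gap: 0.497
```

```bash
python3 - <<'E'
from h import *
st=state();print(st['time'],st['ee_pos'],st['contact_force'],st['ft_torque'],st['finger_gap']*91)
E
```

```text
33.9 [590.65982227  57.28084756 180.5892811 ] [-2.91521223 -0.77640383  7.26002229] [-0.08742617  0.480341   -0.05311664] 45.23783302110376
```

Seated at z = 180.6 with 7 N, as predicted. Releasing, backing off and checking.

apply_moves(motion=[[0,0,0,0,0,0],[0,0,0,0,0,0],[0,0,0,0,0,0],[0,0,0,0,0,0],[0,0,0,0,0,0],[0,0,0,0,0,0],[0,0,0,0,0,0],[0,0,0,0,0,0],[0,0,0.005,0,0,0],[0,0,0.01,0,0,0]], claw=-1)

```text
time: 34.9
ee_pos: [590.5, 57.3, 190.5]
tool_rot: [0.826, 0.564, -0.0, -0.0]
contact_force: [1.0, -0.3, -0.3]
finger_gap: 1.001
```

apply_moves(motion=[[0,0,0.01,0,0,0],[0,0,0.03,0,0,0],[0,0,0.05,0,0,0],[0,0,0.055,0,0,0],[0.01,-0.004,0.055,0,0,0],[0.028,-0.011,0.055,0,0,0],[0.047,-0.018,0.055,0,0,0],[0.047,-0.018,0.055,0,0,0],[0.047,-0.018,0.055,0,0,0],[0.047,-0.018,0.055,0,0,0]])

```text
time: 35.9
ee_pos: [636.9, 39.3, 244.4]
tool_rot: [0.826, 0.564, -0.001, -0.0]
contact_force: [-0.3, -0.3, 0.2]
finger_gap: 1.003
```

```bash
python3 - <<'E'
from h import *
import pickle
st=state(); w=snapshot('wrist'); t=snapshot('scene'); save(w,'w16.png'); print(st['time'],st['ee_pos'],st['contact_force'],st['finger_gap']*91)
a=cv2.resize(w['color'][80:200,250:400],(500,400),interpolation=cv2.INTER_CUBIC)
b=cv2.resize(t['color'][160:240,300:360],(300,400),interpolation=cv2.INTER_CUBIC)
cv2.imwrite('pics/w16c.png',np.hstack([a,b])[:,:,::-1]); save(t,'scene1.png')
g=(321.5,0)
pickle.dump((st,w,t),open('w16.pkl','wb'))
E
```

```text
35.9 [636.9241969   39.32997686 244.40205978] [-0.25931678 -0.28671267  0.17967247] 91.2519517127094
```

View pics/w16c.png

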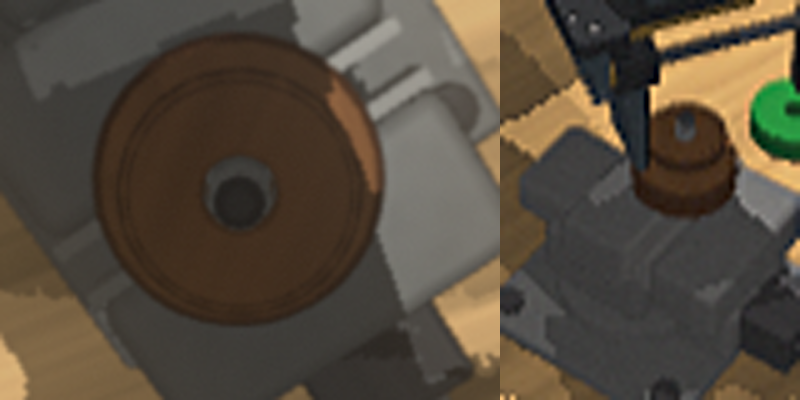

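View pics/scene1.png

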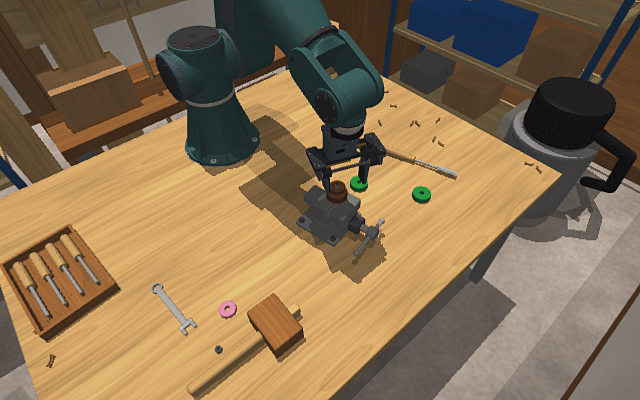

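The stack is level and coaxial, the tip stands proud, and the nut, spanner, mallet and gouge are where they were. The gripper is clear, so I'm handing in.

```bash
python3 -c "
from rig import close_job,state
print(close_job(), state()['time'])"
```

```text
the job is handed in; nothing more can be done
the job is handed in; nothing more can be done
```

The broad wheel, spacer ring and narrow wheel are on the arbor in that order, and I handed the job in at about 36 s of the 72 s. Handing in gives no verdict.

- **Seating:** I lowered each ring in the grip until it touched. All three met resistance (5 to 7 N) within 0.1 mm of the height I'd worked out, and I only opened the gripper after that. None of them dropped.
- **Last checks:** the final wrist and scene pictures show the stack level and centred on the shaft, with the threaded tip standing clear on top. The force reading is about zero, with the gripper open and clear.
- **Other items:** by eye in the scene pictures, the nut, spanner, mallet, gouge and the green and pink look-alikes haven't moved.
- **Readings that differed:** the spacer measured 26.9 mm in the jaws against 28 mm nominal, probably because it was gripped across its flats. The wrist camera reads about 0.9 mm off sideways; I measured the rings and the arbor with the same camera, so this cancelled out.

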